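# Pack the barista's tools into the fitted case

## Robot

A 6-joint arm with a two-finger parallel gripper is mounted at the origin on the work surface. World frame = base frame: x ahead of the robot, y to its left, z up, the work surface at z = 0. Lengths are in m, angles in rad, forces in N, time in s.
With the tool pointing down it reaches from about 0.35 to 0.975 m from the base axis. Payload 4.9 kg.
Tool frame: the origin (TCP) lies on the centre line of the jaws, within the pads' length; the fingertips stand ctrl.tcp_to_tips ahead of it and the grasp point (between the pads) lies 3 mm ahead of it (ctrl.tcp_to_tips is the distance from the TCP to the fingertips, in m); z points along the fingers, y is the direction in which the jaws open and shut (so a half turn about z gives the same grasp; the last joint's range is limited). The gripper opens to 85 mm and grips with 20 to 120 N. Pads are 22 mm wide; open, the fingers measure 114 mm over their backs; the gripper's body (76 mm by 85 mm) begins 54 mm behind the grasp point. The pads swing forward as they close: fully open they stand 13 mm farther back than shut.
Start: joints at [1.089, 0.053, 1.613, -0, 1.476, -0.119], TCP at [0.222, 0.584, 0.253] pointing down, gripper open.
Joint ranges: [-3.01, 3.01], [-1.01, 2.22], [0.06, 2.58], [-1.02, 4.17], [0.09, 2.62], [-3.14, 3.14]. Speed limits (rad/s): [2.57, 2.57, 3.14, 3.14, 3.14, 3.14].

## Interface

Orientations are given as a rotation vector (axis times angle).
In Python, from station import ctrl, vision gives the robot as it stands.
- The arm moves only by the tool jog_arm, never from a script. Its argument "deltas" is a list of rows, each a list of 7 numbers: the turn, a rotation vector about the tool's x, y, z in rad, then the shift along the tool's x, y, z in cm, then the opening, from 0 (shut) to 1 (fully open). A call has 1 to 12 rows; each row shifts and turns the commanded pose from where the row before left it, along the tool's axes as they then stand; what a row does not reach is not made up. A row lasts 1/12 s, in which the tool goes at most 41.7 mm and 7.16 degrees, less where a joint would pass 70% of its speed; a pose out of reach is approached as far as the arm can. A call with a gripper value outside its range is refused whole. The fingers move at their own pace and stop on an object; "grip_force" is the grip in N (left out, the last holds). Time passes only in rows, so rows that do not move let the fingers close. It gives the time, the measured TCP pose, the force and the opening at its end, in the units of the state.
- ctrl.get_obs(): the state, without advancing time (a new reading comes with each control period).
- vision.get_image(name): name is "side" or "top" or "wrist"; returns (picture, depth): 384x512x3 uint8, red, green, blue; 384x512 float32, m along the optical axis (not along the pixel's ray), 0 where there is no reading.
- vision.calibration(name): a dict with "fx", "fy", "cx", "cy" (pixels), "dist" ([k1, k2, p1, p2, k3] as OpenCV has them; the pictures are not rectified), "rvec" (rotation vector, rad) and "tvec" (3), from world to camera coordinates, as OpenCV has them; the wrist camera has in their place "hand_eye" (4x4, takes a point from camera to tool coordinates, whose origin is the TCP and whose axes are the flange's). Camera axes: x right, y down, z forward; pixel columns grow to the right and rows downward; lengths in m; the calibration is good to about 2 mm. A picture is of the moment at which its call begins: read the wrist's pose just before it. calibration takes no time and is no camera call.
- ctrl.finish_job(): hands the job in, once; it reports no verdict.
The state is a dict: "t": time; "q": joint angles; "dq": joint speeds; "effort": joint torques, N m; "tool_pos": TCP position; "tool_rot": TCP orientation; "contact_force": force on the tool from outside, world axes, zero at the start; "wrist_torque": the same for the moment, N m; "opening": finger opening in m.
Only numpy, scipy, OpenCV 4.12 (cv2) and the standard library are available. Lean on these libraries where they do the work, as an engineer would, in place of code of your own. Each camera call takes 0.05 s, during which the arm holds its last target. There are 200 camera calls.

## Task

Pack the catering case: press the portafilter and the folding thermometer from the bar mat into their matching cutouts in the case insert, until each lies flat and fully home on the orange floor of its cutout, past the sprung grey grips. Set them down rather than dropping them, let go of both, and do not disturb the cup, the jug or the jar.

Things in the scene. Friction and masses are not known exactly. Their poses are not given: they have to be found in the camera images.
- pf_mid (a point): Portafilter, 180 mm long, about 0.45 kg, lying flat on the mat: a round steel head 66 mm across and 32 mm tall with a brown wooden handle of 26 mm diameter lying level. This point: on the handle's axis, 13 mm above the underside, near the centre of mass. z up, x from handle to head, y across. Head centre at x = +75 mm; thick handle from x = -72 to +25 mm.
- th_mid (a point): Folding probe thermometer, white plastic, 146 mm long, 22 mm thick, about 0.14 kg, lying flat with its green display up; long sides rounded. The wide (display) end is 48 mm wide, the narrow tail 34 mm wide. This point: on the centre line, 11 mm above the underside, in the tail part. z up, x towards the wide end, y across. Tail from x = -63 to +24 mm, wide end from +24 to +83 mm.
- case: Case, fixed, rigid, lid off, 232 x 242 mm; origin at its underside's centre, x along the cutouts towards their wide ends. Aluminium rim 32 mm high, black insert, its top 30 mm above the counter; orange cutout floors; about 3 mm clearance round each tool. A finger channel 48 mm wide, floor at 10 mm, crosses the whole insert in y, so fingers holding a tool at its grasp point can go down with it.
- pf_seat (a point): Where pf_mid lies when the portafilter is home: 23 mm above the counter, cutout floor at 10 mm. Axes: z up, x towards the round head pocket; same as pf_mid's when seated. The finger channel spans x = -24 to +24 mm. Sprung grey grips at x = +75 and -60 mm stand 2 mm into the tool's width from both sides: it rests on them about 10 mm too high till pressed with some 8 to 15 N; friction then holds it.
- th_seat (a point): Where th_mid lies when the thermometer is home: 24 mm above the counter, cutout floor at 13 mm. Axes: z up, x towards the wide display-end pocket; same as th_mid's when seated. The finger channel spans x = -24 to +24 mm. Sprung grey grips as in the other cutout, at x = +56 and -58 mm; it rests on them about 8 mm too high till pressed with some 8 to 15 N.
- mat: Grey bar mat, fixed, 300 x 330 x 4 mm, on which the two tools start side by side; origin at its underside's centre, x along the 300 mm side.
- jug: Bystander: steel mug-like milk jug, 80 mm across, 85 mm high, loose; origin at the centre of its underside.
- cup: Bystander: brown lidded takeaway cup, 84 mm across, 104 mm high, loose; origin at the centre of its underside.
- jar: Bystander: white ceramic jar with a lid, 72 mm across, 95 mm high, loose; origin at the centre of its underside.
- portafilter: The same portafilter; origin on its underside, 20 mm from pf_mid towards the head.
- thermometer: The same thermometer; origin on its underside, 20 mm from th_mid towards the display end.
There are look-alikes about, which are no part of the job. There is more than one size of the portafilter; the job needs the smaller. Of the things that look like the thermometer, take the one that is farthest from the robot's base at the start.

How it is judged:
By the outcome, as a careful person would: the job done as asked, in the order asked, and still so for the second after the job is handed in, with the robot touching nothing.
It also fails if it takes over 72 s, if anything falls off the work surface, if the arm or the gripper's body presses on something with over 40 N, if the wrist force passes 120 N, or if a joint passes its speed limit or range.

## Working session

There is one attempt and no reset: what is moved stays moved. The work goes in short steps, Python scripts to look and compute and a tool call to move; the robot and the scene stay as the last step left them, time stands still between calls to the robot, and variables do not carry over. Pictures are saved under pics/ and viewed, about 8 in all and at most 12, crops included, and the job is handed in when it is done.

Besides the shell and the picture viewer there is one more tool, called after ">>>" by a JSON object that holds its "op" and its "data", one argument or row to a line. jog_arm: Moves the arm, as the interface text tells. Its arguments: {"type":"object","properties":{"deltas":{"type":"array"},"grip_force":{"type":"number"}},"required":["deltas"]}

```bash
ls; mkdir -p pics; python3 - <<'E'
from station import ctrl, vision
import cv2, numpy as np, pickle
print(ctrl.get_obs(), ctrl.tcp_to_tips)
d={}
for n in("top","side"):
    im,dp=vision.get_image(n); d[n]=(im,dp,vision.calibration(n)); cv2.imwrite(f"pics/{n}0.png",im[:,:,::-1]); print(n,d[n][2])
print(vision.calibration("wrist"))
pickle.dump(d,open("s0.pkl","wb"))
E
```

```text
pics
{'t': 0.0, 'q': array([ 1.08899808e+00,  5.33580656e-02,  1.61426662e+00, -1.00107017e-05,
        1.47598764e+00, -1.19011114e-01]), 'dq': array([ 0.00187101,  0.00083191,  0.00050438, -0.00028059,  0.00077704,
        0.00120015]), 'effort': array([-1.50266591e-03, -3.93675578e+01, -3.70175171e+01, -1.98447301e-04,
        7.03208192e-03,  3.59256358e-07]), 'tool_pos': array([0.22154614, 0.58381299, 0.25207857]), 'tool_rot': array([-5.66636888e-01, -3.08946969e+00,  3.03447781e-03]), 'contact_force': array([-0.36378089,  0.03282232, -0.05000609]), 'wrist_torque': array([-0.03145583,  0.01032605, -0.03386242]), 'opening': 0.08553326422151614} 0.022
top {'fx': 416.0736622244198, 'fy': 416.0736622244198, 'cx': 258.6026464551286, 'cy': 194.86613043408204, 'dist': array([-0.10570049,  0.        ,  0.        ,  0.        ,  0.        ]), 'rvec': array([ 2.18252827, -2.19951554,  0.08133748]), 'tvec': array([-0.0652362 ,  0.54294459,  1.60613649])}
side {'fx': 397.9269132032775, 'fy': 397.9269132032775, 'cx': 252.0169315033049, 'cy': 191.3219964552214, 'dist': array([-0.03842025,  0.        ,  0.        ,  0.        ,  0.        ]), 'rvec': array([ 2.32433704, -0.75664808,  0.28649505]), 'tvec': array([-0.45577028,  0.25566829,  1.47812205])}
{'fx': 272.84538688018637, 'fy': 272.84538688018637, 'cx': 256.1277039920036, 'cy': 191.85629758416152, 'dist': array([-0.06331645,  0.        ,  0.        ,  0.        ,  0.        ]), 'hand_eye': array([[ 2.98990473e-04, -9.65781497e-01, -2.59356919e-01,
         6.62321400e-02],
       [ 9.99999375e-01,  5.68225225e-04, -9.63117246e-04,
         1.13933707e-03],
       [ 1.07753396e-03, -2.59356469e-01,  9.65781063e-01,
        -1.20335755e-01],
       [ 0.00000000e+00,  0.00000000e+00,  0.00000000e+00,
         1.00000000e+00]])}
```

View pics/top0.png

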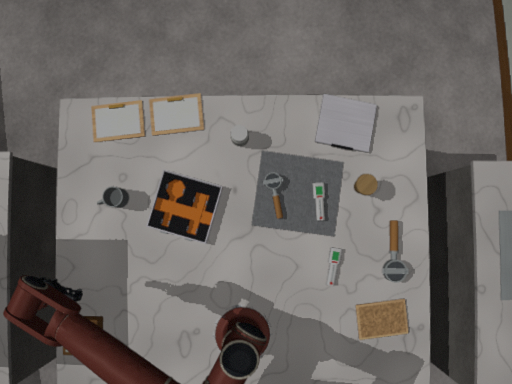

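View pics/side0.png

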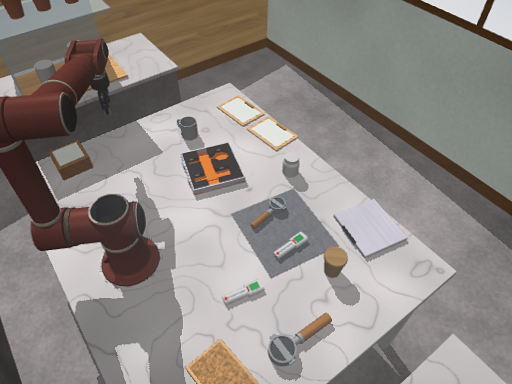

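```bash
cat > h.py <<'E'
import cv2, numpy as np, pickle
from scipy.spatial.transform import Rotation as R
def cam_pose(c, obs=None):
    "camera->world R,t"
    if "rvec" in c:
        Rm=cv2.Rodrigues(c["rvec"])[0]; return Rm.T, -Rm.T@c["tvec"]
    T=np.eye(4); T[:3,:3]=R.from_rotvec(obs["tool_rot"]).as_matrix(); T[:3,3]=obs["tool_pos"]
    T=T@c["hand_eye"]; return T[:3,:3],T[:3,3]
def K(c): return np.array([[c["fx"],0,c["cx"]],[0,c["fy"],c["cy"]],[0,0,1.]])
def cast(px,z,c,obs=None):
    Rm,t=cam_pose(c,obs)
    u=cv2.undistortPoints(np.float64(px).reshape(-1,1,2),K(c),c["dist"]).reshape(-1,2)
    r=np.c_[u,np.ones(len(u))]@Rm.T
    return t+r*((z-t[2])/r[:,2])[:,None]
def proj(P,c,obs=None):
    Rm,t=cam_pose(c,obs)
    return cv2.projectPoints(np.float64(P).reshape(-1,1,3),cv2.Rodrigues(Rm.T)[0],-Rm.T@t,K(c),c["dist"])[0].reshape(-1,2)
E
python3 - <<'E'
from h import *
d=pickle.load(open("s0.pkl","rb")); im,dp,c=d["top"]
names=dict(pfhead=(274,181),pfend=(279,217),thw=(319,184),thn=(321,219),big=(395,270),bigend=(393,222),th2w=(336,250),th2n=(333,283),case=(185,207),cup=(366,185),jug=(116,198),jar=(240,135))
for n,p in names.items(): print(n,cast([p],0.02,c)[0].round(3))
a=cv2.resize(im[140:290,140:240],None,fx=4,fy=4,interpolation=3); b=cv2.resize(im[140:290,240:340],None,fx=4,fy=4,interpolation=3)
cv2.imwrite("pics/crop0.png",np.hstack([a,b])[:,:,::-1])
E
```

```text
pfhead [ 0.596 -0.13   0.02 ]
pfend [ 0.455 -0.148  0.02 ]
thw [ 0.583 -0.307  0.02 ]
thn [ 0.446 -0.312  0.02 ]
big [ 0.243 -0.602  0.02 ]
bigend [ 0.431 -0.598  0.02 ]
th2w [ 0.325 -0.369  0.02 ]
th2n [ 0.197 -0.356  0.02 ]
case [0.497 0.218 0.02 ]
cup [ 0.578 -0.493  0.02 ]
jug [0.534 0.492 0.02 ]
jar [0.78  0.002 0.02 ]
```

View pics/crop0.png

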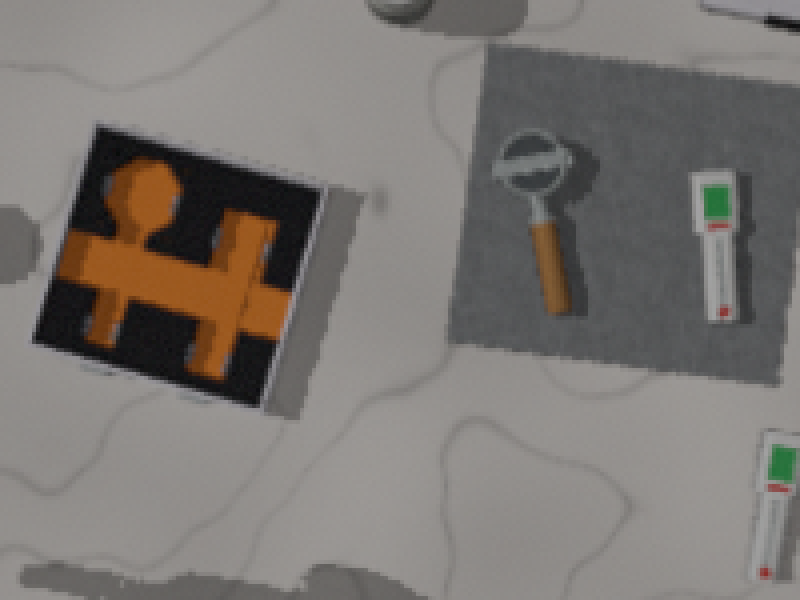

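Candidates: small portafilter (275,195) on the mat vs. big one (395,255) — take the mat one. Thermometers at (320,200) on the mat (0.6 m from the base) vs. (335,265) (0.45 m) — take the mat one. The crop shows the case with the round head pocket at crop (145,195) and the thermometer cutout to its right, both with wide ends towards +x world. Next, a look from the wrist camera.

```bash
cat >> h.py <<'E'
def go(obs,p,yaw_deg=None):
    "print turn about tool axes (rad) and then shift in tool axes (cm) to reach p, tool down, tool x at yaw"
    M=R.from_rotvec(obs["tool_rot"])
    if yaw_deg is None: G=M
    else:
        y=np.radians(yaw_deg); x=np.array([np.cos(y),np.sin(y),0]); z=np.array([0,0,-1.])
        G=R.from_matrix(np.c_[x,np.cross(z,x),z])
    print("turn",(M.inv()*G).as_rotvec().round(4),"shift cm",(G.inv().apply(np.array(p)-obs["tool_pos"])*100).round(2))
E
python3 - <<'E'
from h import *; from station import ctrl
go(ctrl.get_obs(),[.50,.22,.22],164)
E
```

```text
turn [-0.0018 -0.0003 -0.0835] shift cm [-36.79 -27.3    3.22]
```

>>> {"op": "jog_arm", "data": {
  "deltas": [
    [0,0,-0.084,0,0,0,1],
    [0,0,0,-3.3,-2.4,0.3,1],
    [0,0,0,-3.3,-2.4,0.3,1],
    [0,0,0,-3.3,-2.4,0.3,1],
    [0,0,0,-3.3,-2.4,0.3,1],
    [0,0,0,-3.3,-2.4,0.3,1],
    [0,0,0,-3.3,-2.4,0.3,1],
    [0,0,0,-3.3,-2.4,0.3,1],
    [0,0,0,-3.3,-2.4,0.3,1],
    [0,0,0,-3.3,-2.4,0.3,1],
    [0,0,0,-3.3,-2.4,0.3,1],
    [0,0,0,0,0,0,1]
  ]
}}

```text
t: 1.1
tool_pos: [0.4759, 0.2576, 0.2222]
tool_rot: [0.448, 3.109, -0.005]
contact_force: [-0.5, 0.3, 0.3]
opening: 0.0851
```

>>> {"op": "jog_arm", "data": {
  "deltas": [
    [0,0,0,-1.9,-1.6,0,1],
    [0,0,0,-1.9,-1.6,0,1],
    [0,0,0,0,0,0,1],
    [0,0,0,0,0,0,1]
  ]
}}

```text
t: 1.43
tool_pos: [0.5008, 0.221, 0.2228]
tool_rot: [-0.439, -3.11, 0.0]
contact_force: [0.3, 0.9, 0.2]
opening: 0.0854
```

```bash
python3 - <<'E'
from h import *; from station import ctrl, vision
o=ctrl.get_obs(); im,dp=vision.get_image("wrist"); c=vision.calibration("wrist")
pickle.dump((o,im,dp,c),open("case.pkl","wb")); cv2.imwrite("pics/wcase.png",im[:,:,::-1])
print(o["t"],o["tool_pos"],o["tool_rot"])
go(o,[.52,-.22,.22],187)
E
```

```text
1.4333 [0.50075037 0.22103268 0.22283359] [-4.39384537e-01 -3.10960382e+00  7.63437655e-05]
turn [ 0.     -0.0011 -0.4029] shift cm [  3.46 -44.01   0.28]
```

View pics/wcase.png

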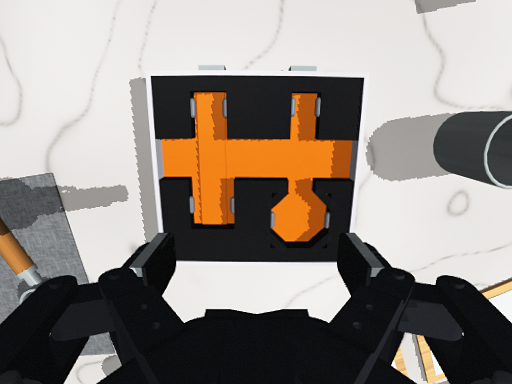

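The wrist view shows the case squarely: round head pocket at (300,217), thermometer cutout at x≈212, channel between rows 138–178, grey grips at the pocket sides. I'll rectify it on the insert's top plane.

```bash
python3 - <<'E'
from h import *
o,im,dp,c=pickle.load(open("case.pkl","rb"))
# rim corners
m=(im.min(2)>150).astype(np.uint8)
blk=((im.max(2)<60)).astype(np.uint8)
co=np.array([(147,75),(369,74),(350,262),(163,262)])
P=cast(co,.032,c,o); print(P[:,:2].round(4), [np.linalg.norm(P[i]-P[(i+1)%4]).round(4) for i in range(4)])
# case-aligned ortho: u to the tool's... axes: case x up-image, y left
yaw=np.radians(-16.); cen=P.mean(0)[:2]; print(cen)
ex=np.array([np.cos(yaw),np.sin(yaw)]); ey=np.array([-ex[1],ex[0]])
s=.00065; n=400
J,I=np.meshgrid(np.arange(n),np.arange(n)); X=(n/2-I)*s; Y=(n/2-J)*s
def ortho(z,src,interp):
    W=np.stack([cen[0]+X*ex[0]+Y*ey[0],cen[1]+X*ex[1]+Y*ey[1],np.full(X.shape,z)],-1).reshape(-1,3)
    uv=proj(W,c,o).astype(np.float32).reshape(n,n,2); return cv2.remap(src,uv[...,0],uv[...,1],interp)
a=ortho(.03,im,cv2.INTER_CUBIC)
# height map
v,u=np.mgrid[0:384,0:512]; ud=cv2.undistortPoints(np.stack([u,v],-1).reshape(-1,1,2).astype(float),K(c),c["dist"]).reshape(-1,2)
Rm,t=cam_pose(c,o); H=((np.c_[ud,np.ones(len(ud))]*dp.reshape(-1,1))@Rm.T+t)[:,2].reshape(384,512).astype(np.float32)
b=ortho(.03,H,cv2.INTER_LINEAR)
hb=np.clip((b-0.0)/.04*255,0,255).astype(np.uint8); hb=cv2.applyColorMap(hb,cv2.COLORMAP_JET)
for r in range(0,n,50): cv2.line(a,(0,r),(6,r),(0,255,0),1); cv2.line(a,(r,0),(r,6),(0,255,0),1)
cv2.imwrite("pics/ortho.png",np.hstack([a[:,:,::-1],hb]))
np.savez("ortho.npz",a=a,b=b,cen=cen)
E
```

```text
[[0.3591 0.1398]
 [0.4245 0.3709]
 [0.6404 0.3071]
 [0.5741 0.0763]] [np.float64(0.2401), np.float64(0.2251), np.float64(0.2402), np.float64(0.2242)]
[0.49950885 0.2235215 ]
```

View pics/ortho.png

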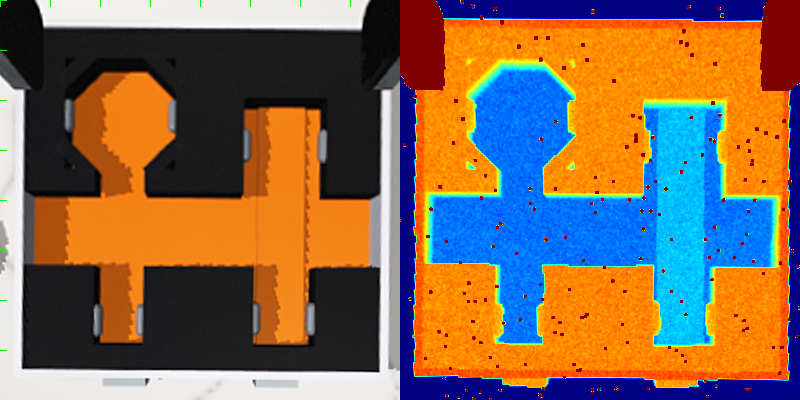

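Left: cutouts seen clearly (head pocket centre ~(122,117), thermometer slot ~x 283, channel rows 197–265); right: the height map gives the true edges. I'll fit the edges on the height map.

```bash
python3 - <<'E'
import numpy as np, cv2
from scipy.ndimage import median_filter
d=np.load("ortho.npz"); b=median_filter(d["b"],5); cen=d["cen"]; s=.00065;n=400
yaw=np.radians(-16.)
def cross(line,i0,i1,th=.024):
    "subpixel first crossing of th between i0 and i1"
    seg=line[i0:i1]; k=np.where((seg[:-1]-th)*(seg[1:]-th)<0)[0]
    return np.nan if len(k)==0 else i0+k[0]+(seg[k[0]]-th)/(seg[k[0]]-seg[k[0]+1])
def fit(idx,val):
    idx=np.array(idx);val=np.array(val);g=np.isfinite(val);idx,val=idx[g],val[g]
    for _ in range(3):
        p=np.polyfit(idx,val,1);r=abs(val-np.polyval(p,idx));k=r<max(.7,2*np.median(r));idx,val=idx[k],val[k]
    return p,r.max()
up=list(range(40,90))+list(range(155,235))+list(range(330,365)); lo=list(range(40,90))+list(range(155,245))+list(range(325,365))
pu,_=fit(up,[cross(b[:,j],180,215) for j in up]); pl,_=fit(lo,[cross(b[:,j],250,285) for j in lo])
print("channel upper",pu,"lower",pl,"width mm",(np.polyval(pl,200)-np.polyval(pu,200))*.65)
for nm,rows,a0,a1,b0,b1 in [("pf slot",range(272,300),85,115,130,160),("pf neck",range(178,192),85,118,130,160),("th tail",range(272,298),235,270,300,330),("th wide",range(165,192),230,262,310,340),("rim",range(100,300),10,40,370,395)]:
    th=.024 if nm!="rim" else .016
    L=[cross(b[r],a0,a1,th) for r in rows];Rr=[cross(b[r],b0,b1,th) for r in rows]
    l,r=np.nanmedian(L),np.nanmedian(Rr); print(nm,l,r,"w mm",(r-l)*.65,"mid",(l+r)/2,"row",np.mean(rows))
print("rim/insert top z",np.median(b[300:340,170:220]),"floors",np.median(b[210:250,170:220]),np.median(b[150:180,270:290]))
# head pocket
rows=[cross(b[:,j],40,90) for j in range(112,134)]; print("head top",np.nanmedian(rows))
rr=range(105,130);print("head/grip sides",np.nanmedian([cross(b[r],50,90) for r in rr]),np.nanmedian([cross(b[r],155,190) for r in rr]))
E
```

```text
channel upper [9.55179578e-03 1.92147964e+02] lower [1.34759215e-02 2.62629623e+02] width mm 46.32321492143142
pf slot 95.99683606624603 144.42554718255997 w mm 31.478662225604058 mid 120.211191624403 row 285.5
pf neck 97.43576990067959 143.50774855911732 w mm 29.946786127984524 mid 120.47175922989845 row 184.5
th tail 252.49435828626156 313.02553186938167 w mm 39.34526282902807 mid 282.7599450778216 row 284.5
th wide 242.58563458919525 324.2669398188591 w mm 53.0928483992815 mid 283.4262872040272 row 178.0
rim 14.724112778902054 388.4569362401962 w mm 242.92633524984123 mid 201.59052450954914 row 199.5
rim/insert top z 0.029818539 floors 0.009603725 0.012521049
head top 61.76716560125351
head/grip sides 74.13809487223625 168.11004547029734
```

>>> {"op": "jog_arm", "data": {
  "deltas": [
    [0,0,-0.11,0.3,-3.7,0,1],
    [0,0,-0.11,0.3,-3.7,0,1],
    [0,0,-0.11,0.3,-3.7,0,1],
    [0,0,-0.08,0.3,-3.7,0,1],
    [0,0,0,0.3,-3.7,0,1],
    [0,0,0,0.3,-3.7,0,1],
    [0,0,0,0.3,-3.7,0,1],
    [0,0,0,0.3,-3.7,0,1],
    [0,0,0,0.3,-3.7,0,1],
    [0,0,0,0.3,-3.7,0,1],
    [0,0,0,0.3,-3.7,0,1],
    [0,0,0,0.3,-3.3,0,1]
  ]
}}

```text
t: 2.48
tool_pos: [0.4867, -0.2164, 0.2233]
tool_rot: [-0.207, 3.134, 0.0]
contact_force: [-0.1, -0.5, 0.3]
opening: 0.0852
```

>>> {"op": "jog_arm", "data": {
  "deltas": [
    [0,0,0,0,0,0,1],
    [0,0,0,0,0,0,1]
  ]
}}

```text
t: 2.65
tool_pos: [0.4866, -0.2157, 0.223]
tool_rot: [0.204, -3.135, -0.002]
contact_force: [0.3, 0.5, 0.6]
opening: 0.0855
```

```bash
python3 - <<'E'
from h import *; from station import ctrl, vision
o=ctrl.get_obs(); im,dp=vision.get_image("wrist"); c=vision.calibration("wrist")
pickle.dump((o,im,dp,c),open("mat.pkl","wb")); cv2.imwrite("pics/wmat.png",im[:,:,::-1])
print(o["t"],o["tool_pos"],o["tool_rot"])
E
```

```text
2.65 [ 0.48664838 -0.21568376  0.22300755] [ 2.03664252e-01 -3.13450949e+00 -1.73466511e-03]
```

View pics/wmat.png

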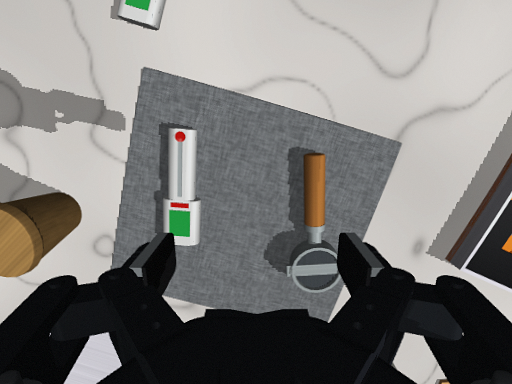

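Wrist view of the mat: thermometer from (181,128) to (181,245), portafilter handle (314,155)–(315,228) with head at (316,268); the decoy thermometer is at the top edge (140,8). Now measuring from depth + colour.

```bash
cat >> h.py <<'E'
def cloud(dp,c,o):
    v,u=np.mgrid[0:384,0:512]; ud=cv2.undistortPoints(np.stack([u,v],-1).reshape(-1,1,2).astype(float),K(c),c["dist"]).reshape(-1,2)
    Rm,t=cam_pose(c,o); return ((np.c_[ud,np.ones(len(ud))]*dp.reshape(-1,1))@Rm.T+t).reshape(384,512,3)
E
cat > meas.py <<'E'
from h import *
from scipy.optimize import least_squares
def ext(P,cen,yaw):
    ex=np.array([np.cos(yaw),np.sin(yaw)]);ey=np.array([-ex[1],ex[0]]); q=P[:,:2]-cen; return q@ex,q@ey,ex,ey
def midline(a,b):
    "fit line through mid of the y-extent per a-bin"
    bins=np.arange(a.min()+.004,a.max()-.004,.003); X=[];Y=[];W=[]
    for t in bins:
        s=b[abs(a-t)<.0015]
        if len(s)>5: X.append(t);Y.append((s.max()+s.min())/2);W.append(s.max()-s.min())
    return np.polyfit(X,Y,1),np.array(W)
def run(f,pfroi,throi):
    o,im,dp,c=pickle.load(open(f,"rb")); P=cloud(dp,c,o); H=P[...,2]
    hsv=cv2.cvtColor(im,cv2.COLOR_RGB2HSV)
    def roi(r): m=np.zeros(H.shape,bool); m[r[1]:r[3],r[0]:r[2]]=1; return m
    def big(m):
        n,l,s,_=cv2.connectedComponentsWithStats(m.astype(np.uint8)); return l==1+np.argmax(s[1:,4])
    if pfroi:
        m=big(roi(pfroi)&(hsv[...,0]<20)&(hsv[...,1]>110)&(H>.012)&(H<.034)); Q=P[m]; yaw=np.radians(5);cen=Q[:,:2].mean(0)
        for _ in range(3):
            a,b,ex,ey=ext(Q,cen,yaw); p,W=midline(a,b); yaw+=np.arctan(p[0])
        a,b,ex,ey=ext(Q,cen,yaw); p,W=midline(a,b)
        print("pf yaw",np.degrees(yaw).round(2),"len",np.ptp(a).round(4),"w",np.median(W).round(4),"ztop",np.percentile(Q[:,2],98).round(4))
        off=p[1]; ends=[cen+ex*t+ey*off for t in(a.min(),a.max())]
        print(" ends",np.round(ends,4),"mid by ends",(ends[0]+ex*(a.max()-a.min()-.097)/2+ex*.072).round(4))
        hm=roi(pfroi)&(H>.031)&(H<.042)&(hsv[...,1]<90); Q2=P[hm]; q=Q2[:,:2]
        near=cen+ex*.0985; q=q[np.linalg.norm(q-near,axis=1)<.042]
        # angular outer hull
        an=np.arctan2(*(q-near).T[::-1]); rim=[]
        for t in np.arange(-np.pi,np.pi,.15):
            s=q[abs(an-t)<.075]
            if len(s)>2: rim.append(s[np.argmax(np.linalg.norm(s-near,axis=1))])
        rim=np.array(rim); r=least_squares(lambda x:np.linalg.norm(rim-x[:2],axis=1)-x[2],[*near,.033],loss="soft_l1",f_scale=.001)
        print(" head",r.x.round(4),"n",len(rim),"z",np.median(Q2[:,2]).round(4),"mid from head",(r.x[:2]-ex*.075).round(4), "lat of head",((r.x[:2]-cen)@ey-off).round(4))
    if throi:
        m=big(roi(throi)&(H>.018)&(H<.034)); Q=P[m]; yaw=np.radians(2);cen=Q[:,:2].mean(0)
        for _ in range(3):
            a,b,ex,ey=ext(Q,cen,yaw); p,W=midline(a,b); yaw+=np.arctan(p[0])
        a,b,ex,ey=ext(Q,cen,yaw); p,W=midline(a,b)
        print("th yaw",np.degrees(yaw).round(2),"len",np.ptp(a).round(4),"w",W[:8].mean().round(4),W[-8:].mean().round(4),"z",np.median(Q[:,2]).round(4))
        print(" mid",(cen+ex*((a.max()+a.min())/2-.010)+ey*p[1]).round(4),"ends",(cen+ex*a.min()).round(4),(cen+ex*a.max()).round(4))
E
python3 -c "
from meas import *; run('mat.pkl',(270,140,342,300),(150,115,215,250))
import numpy as np
cen=np.load('ortho.npz')['cen'];y=np.radians(-16)
for n,I,J in(('pf',228,120.1),('th',229.2,283.5)):
    X,Y=(200-I)*.00065,(200-J)*.00065;print(n,cen+[X*np.cos(y)-Y*np.sin(y),X*np.sin(y)+Y*np.cos(y)])
"
```

```text
pf yaw 10.27 len 0.0896 w 0.0237 ztop 0.0301
 ends [[ 0.4512 -0.1497]
 [ 0.5394 -0.1337]] mid by ends [ 0.5184 -0.1375]
 head [ 0.5965 -0.1234  0.033 ] n 42 z 0.0327 mid from head [ 0.5227 -0.1368] lat of head -0.0
th yaw 4.25 len 0.1465 w 0.0311 0.037 z 0.0252
 mid [ 0.5055 -0.3041] ends [ 0.4423 -0.3079] [ 0.5884 -0.297 ]
pf [0.49632912 0.27846123]
th [0.46630389 0.17658062]
```

```bash
python3 - <<'E'
from meas import *
o,im,dp,c=pickle.load(open("mat.pkl","rb")); P=cloud(dp,c,o);H=P[...,2]
hsv=cv2.cvtColor(im,cv2.COLOR_RGB2HSV)
S=np.s_[115:250,150:215]; h=hsv[S]; p=P[S].reshape(-1,3); hh=h.reshape(-1,3)
red=((hh[:,0]<8)|(hh[:,0]>172))&(hh[:,1]>150)&(hh[:,2]>100); gr=(abs(hh[:,0]-65.)<20)&(hh[:,1]>120)
for n,m in(("red",red),("green",gr)):
    v,u=np.divmod(np.where(m)[0],65); px=np.c_[u+150,v+115]
    if n=="red": a=px[px[:,1]<160];b=px[px[:,1]>190]; print("dot",cast([a.mean(0)],.026,c,o)[0,:2],"bar",cast([b.mean(0)],.026,c,o)[0,:2])
    else: print("green",cast([px.mean(0)],.026,c,o)[0,:2])
m=(p[:,2]>.016)&(p[:,2]<.034)
a,b,ex,ey=ext(p[m],np.array([.5055,-.3041]),np.radians(4.25))
for t in np.arange(-.062,.085,.01):
    s=b[abs(a-t)<.002]; print(t.round(3),s.min().round(4),s.max().round(4),((s.min()+s.max())/2).round(4))
E
```

```text
dot [ 0.45106387 -0.30748714] bar [ 0.5344023  -0.30349726]
green [ 0.55791884 -0.30155703]
-0.062 -0.0135 0.0167 0.0016
-0.052 -0.015 0.0167 0.0009
-0.042 -0.015 0.0173 0.0012
-0.032 -0.0151 0.0165 0.0007
-0.022 -0.0154 0.0164 0.0005
-0.012 -0.0156 0.0164 0.0004
-0.002 -0.016 0.0154 -0.0003
0.008 -0.0162 0.0163 0.0
0.018 -0.0166 0.0149 -0.0009
0.028 -0.0247 0.0225 -0.0011
0.038 -0.0247 0.0224 -0.0011
0.048 -0.0237 0.0213 -0.0012
0.058 -0.0237 0.0214 -0.0011
0.068 -0.0241 0.0206 -0.0017
0.078 -0.0095 0.0204 0.0054
```

```bash
python3 - <<'E'
from h import *; from station import ctrl
go(ctrl.get_obs(),[.5223,-.137,.0285],190.3)
E
```

```text
turn [ 0.0013 -0.0003 -0.0485] shift cm [-4.9   7.01 19.44]
```

>>> {"op": "jog_arm", "data": {
  "deltas": [
    [0.001,0,-0.0485,-1.0,1.4,2.4,1],
    [0,0,0,-1.0,1.4,2.4,1],
    [0,0,0,-1.0,1.4,2.4,1],
    [0,0,0,-1.0,1.4,2.4,1],
    [0,0,0,-0.9,1.4,2.4,1],
    [0,0,0,0,0,0,1],
    [0,0,0,0,0,0,1]
  ]
}}

```text
t: 3.28
tool_pos: [0.522, -0.1358, 0.1017]
tool_rot: [0.288, -3.125, -0.001]
contact_force: [0.0, 0.2, 0.9]
opening: 0.0853
```

```bash
python3 - <<'E'
from h import *; from station import ctrl, vision
o=ctrl.get_obs(); go(o,[.5223,-.137,.0285],190.3)
im,dp=vision.get_image("wrist"); pickle.dump((o,im,dp,vision.calibration("wrist")),open("pf2.pkl","wb"))
from meas import run
run("pf2.pkl",(200,80,330,384),None)
E
```

```text
turn [ 0.001  -0.0033  0.0039] shift cm [-0.01 -0.13  7.32]
pf yaw 10.68 len 0.0889 w 0.0235 ztop 0.0302
 ends [[ 0.4526 -0.1494]
 [ 0.54   -0.1329]] mid by ends [ 0.5194 -0.1368]
 head [ 0.5875 -0.1236  0.0265] n 42 z 0.0329 mid from head [ 0.5138 -0.1375] lat of head 0.0004
```

>>> {"op": "jog_arm", "data": {
  "deltas": [
    [0,-0.003,0,0,-0.1,2.0,1],
    [0,0,0,0,0,2.0,1],
    [0,0,0,0,0,1.6,1],
    [0,0,0,0,0,1.0,1],
    [0,0,0,0,0,0.7,1],
    [0,0,0,0,0,0,1],
    [0,0,0,0,0,0,1]
  ]
}}

```text
t: 3.92
tool_pos: [0.5241, -0.1399, 0.0313]
tool_rot: [-0.281, 3.125, -0.002]
contact_force: [-0.4, 1.1, 0.8]
opening: 0.0855
```

>>> {"op": "jog_arm", "data": {
  "deltas": [
    [0,0,0,0,0,0,0],
    [0,0,0,0,0,0,0],
    [0,0,0,0,0,0,0],
    [0,0,0,0,0,0,0],
    [0,0,0,0,0,0,0],
    [0,0,0,0,0,0,0],
    [0,0,0,0,0,0,0],
    [0,0,0,0,0,0,0],
    [0,0,0,0,0,0,0]
  ],
  "grip_force": 70
}}

```text
t: 4.67
tool_pos: [0.5238, -0.1395, 0.031]
tool_rot: [-0.282, 3.125, -0.001]
contact_force: [-1.3, 1.5, 5.6]
opening: 0.0236
```

```bash
python3 - <<'E'
from station import ctrl
print(ctrl.get_obs())
E
```

```text
{'t': 4.6667, 'q': array([-3.98119084e-01,  1.04553076e-01,  1.96041643e+00,  1.27348651e-03,
        1.07310947e+00, -2.14927060e+00]), 'dq': array([-0.00105279,  0.00077028, -0.00208386, -0.00158494, -0.00020871,
       -0.0015926 ]), 'effort': array([ -0.6876852 , -32.53147602, -29.05366838,  -0.22920441,
        -0.61562642,   0.08362738]), 'tool_pos': array([ 0.52383085, -0.13950366,  0.03104479]), 'tool_rot': array([-2.81643741e-01,  3.12529915e+00, -1.03424024e-03]), 'contact_force': array([-1.3159446 ,  1.52865943,  5.60112013]), 'wrist_torque': array([0.41935489, 0.25366628, 0.07280397]), 'opening': 0.023590425723880093}
```

>>> {"op": "jog_arm", "data": {
  "deltas": [
    [0,0,0,0,0,0,0.5],
    [0,0,0,0,0,0,0.5],
    [0,0,0,0,0,0,0.5],
    [0,0,0,0,0,0.15,0.5],
    [0,0,0,0,0,0.15,0.5],
    [0,0,0,0,0,0,0.5]
  ]
}}

```text
t: 5.17
tool_pos: [0.523, -0.1394, 0.0266]
tool_rot: [-0.281, 3.127, -0.0]
contact_force: [0.6, 0.1, -0.7]
opening: 0.0432
```

>>> {"op": "jog_arm", "data": {
  "deltas": [
    [0,0,0,0,0,0,0],
    [0,0,0,0,0,0,0],
    [0,0,0,0,0,0,0],
    [0,0,0,0,0,0,0],
    [0,0,0,0,0,0,0],
    [0,0,0,0,0,0,0]
  ]
}}

```text
t: 5.67
tool_pos: [0.5235, -0.1396, 0.0274]
tool_rot: [-0.282, 3.126, -0.001]
contact_force: [-1.0, 0.5, 1.1]
opening: 0.0235
```

>>> {"op": "jog_arm", "data": {
  "deltas": [
    [0,0,0,0,0,-1,0],
    [0,0,0,0,0,-2,0],
    [0,0,0,0,0,-2.5,0],
    [0,0,0,0,0,-2.5,0],
    [0,0,0,0,0,-2,0],
    [0,0,0,0,0,0,0],
    [0,0,0,0,0,0,0]
  ]
}}

```text
t: 6.25
tool_pos: [0.5235, -0.1396, 0.128]
tool_rot: [-0.281, 3.124, -0.003]
contact_force: [-1.0, 0.5, -4.6]
opening: 0.0234
```

```bash
python3 - <<'E'
from h import *; from station import ctrl, vision
o=ctrl.get_obs(); print(o["opening"],o["contact_force"],o["tool_pos"]); 
go(o,[.4963,.2785,.127],163.65)
im,dp=vision.get_image("wrist"); c=vision.calibration("wrist"); pickle.dump((o,im,dp,c),open("pf3.pkl","wb"))
im2,_=vision.get_image("side")
cv2.imwrite("pics/hold1.png",np.hstack([im[:,100:420],cv2.resize(im2[150:270,200:340],None,fx=3.2,fy=3.2)[:384]])[:,:,::-1])
# brown handle tail in tool frame
P=cloud(dp,c,o); M=R.from_rotvec(o["tool_rot"]).as_matrix(); T=(P.reshape(-1,3)-o["tool_pos"])@M
hsv=cv2.cvtColor(im,cv2.COLOR_RGB2HSV).reshape(-1,3)
m=(hsv[:,0]<20)&(hsv[:,1]>110)&(T[:,2]<.03)&(T[:,2]>-.03)&(abs(T[:,1])<.03)
q=T[m]; print("n",m.sum(),"tool x range",np.percentile(q[:,0],[.5,50,99.5]),"z top",np.percentile(q[:,2],[1,5]))
for t in np.arange(.015,.08,.01):
    s=q[abs(q[:,0]-t)<.003]
    if len(s)>5: print(t.round(3),s[:,1].min().round(4),s[:,1].max().round(4),"ztop",np.percentile(s[:,2],3).round(4))
E
```

```text
0.02342669221882455 [-1.02592555  0.46907575 -4.60916695] [ 0.52348957 -0.13959747  0.12800471]
turn [-0.0009  0.0051  0.4649] shift cm [14.38 39.35  0.1 ]
n 9143 tool x range [-0.01698028  0.03306025  0.07095182] z top [-0.00324178 -0.00272497]
0.015 -0.0109 0.0131 ztop -0.0026
0.025 -0.0111 0.0128 ztop -0.0027
0.035 -0.0113 0.0126 ztop -0.0028
0.045 -0.0115 0.0128 ztop -0.0029
0.055 -0.0116 0.0126 ztop -0.003
0.065 -0.0115 0.0124 ztop -0.0032
```

View pics/hold1.png

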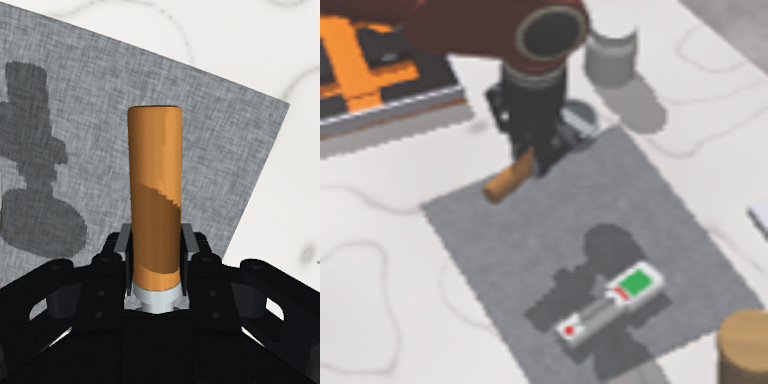

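```bash
python3 - <<'E'
from h import *; from station import ctrl
go(ctrl.get_obs(),[.4952,.2777,.127],163.2)
E
```

```text
turn [ 1.000e-03 -3.000e-04  4.728e-01] shift cm [14.58 39.11 -0.19]
```

>>> {"op": "jog_arm", "data": {
  "deltas": [
    [0,0,0.08,0,0,0,0],
    [0,0,0.1,0,0,0,0],
    [0,0,0.1,0,0,0,0],
    [0,0,0.1,0,0,0,0],
    [0,0,0.09,0,0,0,0]
  ]
}}

```text
t: 6.77
tool_pos: [0.5215, -0.1387, 0.1242]
tool_rot: [-0.462, -3.106, -0.002]
contact_force: [0.2, -0.1, -3.3]
opening: 0.0235
```

>>> {"op": "jog_arm", "data": {
  "deltas": [
    [0,0,0,0.5,1.4,0,0],
    [0,0,0,1.0,2.7,0,0],
    [0,0,0,1.4,3.6,0,0],
    [0,0,0,1.4,3.6,0,0],
    [0,0,0,1.4,3.6,0,0],
    [0,0,0,1.4,3.6,0,0],
    [0,0,0,1.4,3.6,0,0],
    [0,0,0,1.4,3.6,0,0],
    [0,0,0,1.4,3.6,0,0],
    [0,0,0,1.4,3.6,0,0],
    [0,0,0,1.2,3.0,0,0],
    [0,0,0,0.6,1.8,0,0]
  ]
}}

```text
t: 7.77
tool_pos: [0.4896, 0.266, 0.1241]
tool_rot: [-0.45, -3.108, 0.002]
contact_force: [0.8, -0.2, -3.6]
opening: 0.0236
```

>>> {"op": "jog_arm", "data": {
  "deltas": [
    [0,0,0,0,0,2,0],
    [0,0,0,0,0,2,0],
    [0,0,0,0,0,1,0],
    [0,0,0,0,0,0,0]
  ]
}}

```text
t: 8.1
tool_pos: [0.4884, 0.2619, 0.0714]
tool_rot: [-0.454, -3.102, 0.008]
contact_force: [-0.2, -0.3, -4.5]
opening: 0.0235
```

```bash
python3 - <<'E'
from h import *; from station import ctrl
o=ctrl.get_obs(); print(o["tool_pos"],o["contact_force"])
go(o,[.4952,.2777,.05],163.2)
E
```

```text
[0.48842562 0.2618613  0.07141378] [-0.19478489 -0.28809629 -4.49607856]
turn [-0.0058 -0.0053  0.0028] shift cm [-0.19  1.71  2.14]
```

>>> {"op": "jog_arm", "data": {
  "deltas": [
    [-0.005,-0.005,0,-0.1,0.9,0,0],
    [0,0,0,-0.1,0.8,0,0],
    [0,0,0,0,0,0,0],
    [0,0,0,0,0,0,0]
  ]
}}

```text
t: 8.43
tool_pos: [0.5004, 0.2797, 0.0786]
tool_rot: [0.452, 3.098, 0.009]
contact_force: [0.3, 0.1, -3.0]
opening: 0.024
```

```bash
python3 - <<'E'
from h import *; from station import ctrl, vision
for _ in range(2):
    o=ctrl.get_obs(); print(o["tool_pos"],o["contact_force"]); go(o,[.4952,.2777,.05],163.2)
    im,dp=vision.get_image("wrist")
cv2.imwrite("pics/over.png",im[:,:,::-1])
E
```

```text
[0.50039596 0.27972764 0.07863382] [ 0.26447873  0.05315925 -3.04240012]
turn [0.0071 0.0103 0.0033] shift cm [ 0.44 -0.34  2.86]
[0.50000273 0.27942877 0.07830686] [-0.17560259 -0.12764959 -4.03930957]
turn [0.0067 0.0097 0.0031] shift cm [ 0.41 -0.3   2.83]
```

View pics/over.png

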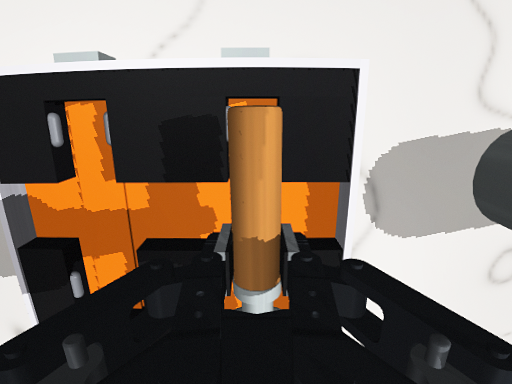

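The handle lines up over its slot (slot end at (253,100), handle end at (255,107)). Readings were taken before settling; I'll wait longer rows and correct.

>>> {"op": "jog_arm", "data": {
  "deltas": [
    [0,0,0,0,0,0,0],
    [0,0,0,0,0,0,0],
    [0,0,0,0,0,0,0],
    [0,0,0,0,0,0,0]
  ]
}}

```text
t: 8.87
tool_pos: [0.499, 0.2788, 0.077]
tool_rot: [0.453, 3.1, 0.007]
contact_force: [-0.5, -0.5, -3.5]
opening: 0.0239
```

```bash
python3 - <<'E'
from h import *; from station import ctrl, vision
o=ctrl.get_obs(); print(o["tool_pos"],o["contact_force"],o["dq"].round(3)); go(o,[.4952,.2777,.05],163.2)
E
```

```text
[0.49900556 0.27882832 0.07704841] [-0.51397435 -0.54413505 -3.54271092] [ 0.     0.002 -0.001  0.     0.001 -0.001]
turn [0.0054 0.0081 0.0027] shift cm [ 0.33 -0.22  2.7 ]
```

>>> {"op": "jog_arm", "data": {
  "deltas": [
    [0,0,0,0,0,0,0],
    [0,0,0,0,0,0,0],
    [0,0,0,0,0,0,0],
    [0,0,0,0,0,0,0],
    [0,0,0,0,0,0,0],
    [0,0,0,0,0,0,0],
    [0,0,0,0,0,0,0],
    [0,0,0,0,0,0,0]
  ]
}}

```text
t: 9.53
tool_pos: [0.4991, 0.2789, 0.077]
tool_rot: [0.453, 3.1, 0.007]
contact_force: [-0.3, -0.3, -4.4]
opening: 0.0237
```

```bash
python3 - <<'E'
from h import *; from station import ctrl, vision
o=ctrl.get_obs(); print(o["tool_pos"],o["contact_force"],o["dq"].round(3)); go(o,[.4952,.2777,.05],163.2)
E
```

```text
[0.49909676 0.2789435  0.07704603] [-0.28033923 -0.258846   -4.43285857] [ 0.     0.001 -0.     0.     0.001  0.001]
turn [0.0055 0.0081 0.0028] shift cm [ 0.34 -0.23  2.7 ]
```

>>> {"op": "jog_arm", "data": {
  "deltas": [
    [0.0055,0.008,0.003,0,0,0,0],
    [0,0,0,0.34,-0.23,0.5,0],
    [0,0,0,0,0,0.8,0],
    [0,0,0,0,0,0.6,0],
    [0,0,0,0,0,0,0],
    [0,0,0,0,0,0,0],
    [0,0,0,0,0,0,0],
    [0,0,0,0,0,0,0],
    [0,0,0,0,0,0,0],
    [0,0,0,0,0,0,0]
  ]
}}

```text
t: 10.37
tool_pos: [0.4954, 0.2779, 0.0584]
tool_rot: [0.459, 3.107, 0.0]
contact_force: [0.2, -0.7, -4.0]
opening: 0.0237
```

```bash
python3 - <<'E'
from h import *; from station import ctrl, vision
o=ctrl.get_obs(); print(o["tool_pos"],o["contact_force"],o["dq"].round(3)); go(o,[.4952,.2777,.0434],163.2)
E
```

```text
[0.49543201 0.27786705 0.0584277 ] [ 0.22615098 -0.68416366 -4.01805031] [-0.002  0.001  0.004 -0.001  0.    -0.001]
turn [ 0.0004  0.0007 -0.0001] shift cm [ 0.02 -0.02  1.5 ]
```

Aligned. Lowering onto the grips.

>>> {"op": "jog_arm", "data": {
  "deltas": [
    [0,0,0,0,0,0.4,0],
    [0,0,0,0,0,0.4,0],
    [0,0,0,0,0,0.3,0],
    [0,0,0,0,0,0.2,0],
    [0,0,0,0,0,0,0],
    [0,0,0,0,0,0,0],
    [0,0,0,0,0,0,0]
  ]
}}

```text
t: 10.95
tool_pos: [0.4955, 0.2782, 0.0455]
tool_rot: [0.459, 3.107, 0.002]
contact_force: [-0.9, 3.4, -1.4]
opening: 0.0238
```

>>> {"op": "jog_arm", "data": {
  "deltas": [
    [0,0,0,0,0,0.2,0],
    [0,0,0,0,0,0.2,0],
    [0,0,0,0,0,0,0],
    [0,0,0,0,0,0,0]
  ]
}}

```text
t: 11.28
tool_pos: [0.4965, 0.2786, 0.0428]
tool_rot: [0.46, 3.105, 0.004]
contact_force: [-1.3, 2.1, 5.2]
opening: 0.024
```

>>> {"op": "jog_arm", "data": {
  "deltas": [
    [0,0,0,0,0,0.2,0],
    [0,0,0,0,0,0.2,0],
    [0,0,0,0,0,0,0],
    [0,0,0,0,0,0,0]
  ]
}}

```text
t: 11.62
tool_pos: [0.497, 0.2785, 0.0405]
tool_rot: [0.459, 3.105, 0.003]
contact_force: [-3.6, -0.1, 14.4]
opening: 0.024
```

>>> {"op": "jog_arm", "data": {
  "deltas": [
    [0,0,0,0,0,0.2,0],
    [0,0,0,0,0,0.2,0],
    [0,0,0,0,0,0,0],
    [0,0,0,0,0,0,0]
  ]
}}

```text
t: 11.95
tool_pos: [0.4976, 0.2783, 0.0365]
tool_rot: [0.459, 3.103, 0.003]
contact_force: [-1.9, -0.7, 11.4]
opening: 0.0238
```

>>> {"op": "jog_arm", "data": {
  "deltas": [
    [0,0,0,0,0,0.15,0],
    [0,0,0,0,0,0.15,0],
    [0,0,0,0,0,0,0],
    [0,0,0,0,0,0,0]
  ]
}}

```text
t: 12.28
tool_pos: [0.4978, 0.2783, 0.0333]
tool_rot: [0.459, 3.103, 0.003]
contact_force: [-2.2, -0.2, 10.2]
opening: 0.0235
```

>>> {"op": "jog_arm", "data": {
  "deltas": [
    [0,0,0,0,0,0.15,0],
    [0,0,0,0,0,0,0],
    [0,0,0,0,0,0,0]
  ]
}}

```text
t: 12.53
tool_pos: [0.4979, 0.2783, 0.0333]
tool_rot: [0.459, 3.104, 0.002]
contact_force: [-5.4, -2.4, 20.7]
opening: 0.0236
```

>>> {"op": "jog_arm", "data": {
  "deltas": [
    [0,0,0,0,0,0.1,0],
    [0,0,0,0,0,0,0],
    [0,0,0,0,0,-0.2,0],
    [0,0,0,0,0,0,0.55],
    [0,0,0,0,0,0,0.55],
    [0,0,0,0,0,0,0.55],
    [0,0,0,0,0,0,0.55],
    [0,0,0,0,0,0,0.55]
  ]
}}

```text
t: 13.2
tool_pos: [0.4953, 0.2774, 0.0295]
tool_rot: [0.459, 3.108, -0.001]
contact_force: [-0.4, -1.5, 3.7]
opening: 0.0472
```

>>> {"op": "jog_arm", "data": {
  "deltas": [
    [0,0,0,0,0,-1,0.55],
    [0,0,0,0,0,-2,0.55],
    [0,0,0,0,0,-3,0.6],
    [0,0,0,0,0,-4,1],
    [0,0,0,0,-2,-4,1],
    [0,0,0,0.3,-3,-3,1],
    [0,0,0,0.3,-2,-1,1],
    [0,0,0,0,0,0,1],
    [0,0,0,0,0,0,1],
    [0,0,0,0,0,0,1],
    [0,0,0,0,0,0,1]
  ]
}}

```text
t: 14.12
tool_pos: [0.4691, 0.2147, 0.2047]
tool_rot: [-0.458, -3.106, 0.001]
contact_force: [0.3, -0.3, -0.4]
opening: 0.0853
```

```bash
cat > look.py <<'E'
from h import *; from station import ctrl, vision; import sys
o=ctrl.get_obs(); im,dp=vision.get_image("wrist"); c=vision.calibration("wrist")
pickle.dump((o,im,dp,c),open(sys.argv[1]+".pkl","wb")); print(o["t"],o["tool_pos"],o["opening"])
cen=np.load("ortho.npz")["cen"]; yaw=np.radians(-16.); ex=np.array([np.cos(yaw),np.sin(yaw)]); ey=np.array([-ex[1],ex[0]]); s=.00065; n=400
J,I=np.meshgrid(np.arange(n),np.arange(n)); X=(n/2-I)*s; Y=(n/2-J)*s
W=np.stack([cen[0]+X*ex[0]+Y*ey[0],cen[1]+X*ex[1]+Y*ey[1],np.full(X.shape,.03)],-1).reshape(-1,3)
uv=proj(W,c,o).astype(np.float32).reshape(n,n,2)
H=cloud(dp,c,o)[...,2].astype(np.float32); b=cv2.remap(H,uv[...,0],uv[...,1],1); a=cv2.remap(im,uv[...,0],uv[...,1],2)
cv2.imwrite(f"pics/{sys.argv[1]}.png",np.hstack([a[:,:,::-1],cv2.applyColorMap(np.clip(b/.06*255,0,255).astype(np.uint8),cv2.COLORMAP_JET)]))
np.savez(sys.argv[1]+"_o.npz",a=a,b=b)
# ridge height of pf handle / th per row
for r in range(60,345,20):
    print(r,"pf",np.percentile(b[r-4:r+5,105:136],80).round(4),"th",np.percentile(b[r-4:r+5,270:297],50).round(4))
E
python3 look.py seat1
```

```text
14.1167 [0.46914719 0.21465761 0.20468496] 0.08534315264434564
60 pf 0.0401 th 0.0296
80 pf 0.039 th 0.0295
100 pf 0.0399 th 0.0266
120 pf 0.039 th 0.0125
140 pf 0.0387 th 0.0127
160 pf 0.0354 th 0.0126
180 pf 0.0319 th 0.0124
200 pf 0.0353 th 0.0125
220 pf 0.0351 th 0.0125
240 pf 0.0353 th 0.0127
260 pf 0.0349 th 0.0126
280 pf 0.0354 th 0.0125
300 pf 0.0354 th 0.0127
320 pf 0.0353 th 0.013
340 pf 0.0188 th 0.0128
```

View pics/seat1.png

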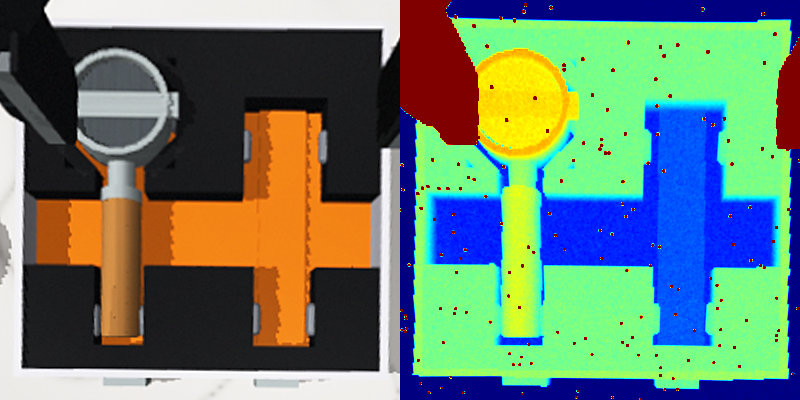

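Portafilter is home: handle top 35.3 mm level, head ~39–40 mm, consistent with a 10 mm floor. Next the thermometer.

```bash
python3 - <<'E'
from h import *; from station import ctrl
go(ctrl.get_obs(),[.5055,-.3045,.15],183.1)
E
```

```text
turn [-0.001  -0.0027 -0.3468] shift cm [ -0.82 -52.04   5.46]
```

>>> {"op": "jog_arm", "data": {
  "deltas": [
    [0,-0.003,-0.087,0,0,0,1],
    [0,0,-0.087,0,0,0,1],
    [0,0,-0.087,0,0,0,1],
    [0,0,-0.086,0,0,0,1],
    [0,0,0,0,-2.0,0,1],
    [0,0,0,-0.1,-3.8,0,1],
    [0,0,0,-0.1,-4.0,0.2,1],
    [0,0,0,-0.1,-4.0,0.4,1],
    [0,0,0,-0.1,-4.0,0.4,1],
    [0,0,0,-0.1,-4.0,0.4,1],
    [0,0,0,-0.1,-4.0,0.4,1],
    [0,0,0,0,-4.0,0.4,1]
  ]
}}

```text
t: 15.17
tool_pos: [0.4916, -0.0843, 0.1833]
tool_rot: [-0.086, 3.139, -0.0]
contact_force: [0.9, 0.3, 0.3]
opening: 0.0854
```

>>> {"op": "jog_arm", "data": {
  "deltas": [
    [0,0,0,-0.1,-4.0,0.5,1],
    [0,0,0,0,-4.0,0.5,1],
    [0,0,0,0,-4.0,0.5,1],
    [0,0,0,0,-4.0,0.5,1],
    [0,0,0,0,-3.5,0.5,1],
    [0,0,0,0,-2.5,0.5,1],
    [0,0,0,0,0,0.5,1],
    [0,0,0,0,0,0,1],
    [0,0,0,0,0,0,1],
    [0,0,0,0,0,0,1],
    [0,0,0,0,0,0,1],
    [0,0,0,0,0,0,1]
  ]
}}

```text
t: 16.17
tool_pos: [0.5051, -0.3016, 0.1501]
tool_rot: [-0.087, 3.137, -0.002]
contact_force: [0.6, -0.5, 0.2]
opening: 0.0853
```

```bash
python3 - <<'E'
from h import *; from station import ctrl, vision
o=ctrl.get_obs(); print(o["tool_pos"],o["dq"].round(3)); go(o,[.5055,-.3045,.028],183.1)
im,dp=vision.get_image("wrist"); c=vision.calibration("wrist"); pickle.dump((o,im,dp,c),open("th2.pkl","wb"))
P=cloud(dp,c,o); hsv=cv2.cvtColor(im,cv2.COLOR_RGB2HSV).astype(int)
near=np.hypot(P[...,0]-.51,P[...,1]+.303)<.09
red=near&((hsv[...,0]<8)|(hsv[...,0]>172))&(hsv[...,1]>150)&(hsv[...,2]>100)&(P[...,0]<.48)
v,u=np.where(red); d=cast([[u.mean(),v.mean()]],.026,c,o)[0,:2]; print("dot",d)
S=P[near&(P[...,2]>.016)&(P[...,2]<.034)]
from meas import ext
a,b,ex,ey=ext(S,np.array([.5055,-.3045]),np.radians(3.1)); print("tail end",a.min())
for t in np.arange(-.06,.085,.01):
    s=b[abs(a-t)<.002]
    if len(s)>5: print(t.round(3),s.min().round(4),s.max().round(4),((s.min()+s.max())/2).round(4))
E
```

```text
[ 0.50508524 -0.30158644  0.15010401] [-0.005  0.001 -0.002 -0.002 -0.003 -0.001]
turn [-0.0012  0.0034  0.0011] shift cm [-0.03 -0.29 12.21]
dot [ 0.45099254 -0.30771783]
tail end -0.06296123994001376
-0.06 -0.0162 0.0164 0.0001
-0.05 -0.0165 0.0165 0.0
-0.04 -0.0167 0.0166 -0.0
-0.03 -0.0169 0.0158 -0.0006
-0.02 -0.0159 0.0159 0.0
-0.01 -0.0161 0.0161 0.0
0.0 -0.0164 0.0163 -0.0001
0.01 -0.0167 0.0164 -0.0001
0.02 -0.0156 0.0155 -0.0001
0.03 -0.0239 0.0225 -0.0007
0.04 -0.0231 0.0228 -0.0001
0.05 -0.0233 0.023 -0.0002
0.06 -0.0238 0.0232 -0.0003
0.07 -0.024 0.0223 -0.0009
0.08 -0.0232 0.0226 -0.0003
```

>>> {"op": "jog_arm", "data": {
  "deltas": [
    [-0.001,0.003,0.001,0,-0.3,1.0,1],
    [0,0,0,0,0,2.5,1],
    [0,0,0,0,0,3.0,1],
    [0,0,0,0,0,2.5,1],
    [0,0,0,0,0,1.2,1],
    [0,0,0,0,0,0.5,1],
    [0,0,0,0,0,0,1],
    [0,0,0,0,0,0,1],
    [0,0,0,0,0,0,1],
    [0,0,0,0,0,0,1],
    [0,0,0,0,0,0,1]
  ]
}}

```text
t: 17.13
tool_pos: [0.5057, -0.3062, 0.0443]
tool_rot: [-0.083, 3.139, -0.003]
contact_force: [-0.2, 0.3, -0.5]
opening: 0.0854
```

```bash
python3 - <<'E'
from h import *; from station import ctrl
o=ctrl.get_obs(); print(o["tool_pos"]); go(o,[.5055,-.3045,.028],183.1)
E
```

```text
[ 0.50573087 -0.30622411  0.04426624]
turn [-0.0018  0.0019 -0.0014] shift cm [0.01 0.17 1.63]
```

>>> {"op": "jog_arm", "data": {
  "deltas": [
    [-0.002,0.002,0,0,0.15,0.6,1],
    [0,0,0,0,0,0.6,1],
    [0,0,0,0,0,0.4,1],
    [0,0,0,0,0,0,1],
    [0,0,0,0,0,0,1],
    [0,0,0,0,0,0,1],
    [0,0,0,0,0,0,1]
  ]
}}

```text
t: 17.72
tool_pos: [0.5049, -0.3042, 0.0268]
tool_rot: [0.083, -3.139, -0.003]
contact_force: [-0.0, 0.5, -0.3]
opening: 0.0854
```

>>> {"op": "jog_arm", "data": {
  "deltas": [
    [0,0,0,0,0,0,0],
    [0,0,0,0,0,0,0],
    [0,0,0,0,0,0,0],
    [0,0,0,0,0,0,0],
    [0,0,0,0,0,0,0],
    [0,0,0,0,0,0,0],
    [0,0,0,0,0,0,0],
    [0,0,0,0,0,0,0]
  ]
}}

```text
t: 18.38
tool_pos: [0.5052, -0.3044, 0.0273]
tool_rot: [0.083, -3.139, -0.002]
contact_force: [0.2, -0.2, 3.7]
opening: 0.0316
```

>>> {"op": "jog_arm", "data": {
  "deltas": [
    [0,0,0,0,0,-1,0],
    [0,0,0,0,0,-2,0],
    [0,0,0,0,0,-2.5,0],
    [0,0,0,0,0,-2.5,0],
    [0,0,0,0,0,-2,0],
    [0,0,0,0,0,0,0],
    [0,0,0,0,0,0,0],
    [0,0,0,0,0,0,0],
    [0,0,0,0,0,0,0]
  ]
}}

```text
t: 19.13
tool_pos: [0.5037, -0.3033, 0.1241]
tool_rot: [0.082, -3.135, -0.007]
contact_force: [-0.2, -0.3, -0.7]
opening: 0.0319
```

```bash
python3 - <<'E'
from h import *; from station import ctrl, vision
o=ctrl.get_obs(); print(o["opening"],o["contact_force"],o["tool_pos"]); 
im,dp=vision.get_image("wrist"); c=vision.calibration("wrist"); pickle.dump((o,im,dp,c),open("th3.pkl","wb"))
P=cloud(dp,c,o); M=R.from_rotvec(o["tool_rot"]).as_matrix(); T=(P.reshape(-1,3)-o["tool_pos"])@M
q=T[(T[:,0]>.012)&(T[:,0]<.075)&(abs(T[:,1])<.022)&(T[:,2]>-.015)&(T[:,2]<.02)]; print("tail end tool x",q[:,0].max())
for t in np.arange(.02,.065,.007):
    s=q[abs(q[:,0]-t)<.002]
    if len(s)>5: print(t.round(3),s[:,1].min().round(4),s[:,1].max().round(4),((s[:,1].min()+s[:,1].max())/2).round(4),"ztop",np.percentile(s[:,2],5).round(4))
go(o,[.4663,.1766,.12],163.65)
E
```

```text
0.03192311368381434 [-0.1739588  -0.26461129 -0.67478361] [ 0.50369903 -0.30325869  0.12412984]
tail end tool x 0.062235827794470296
0.02 -0.0154 0.0187 0.0016 ztop 0.0003
0.027 -0.0151 0.0183 0.0016 ztop 0.0002
0.034 -0.0148 0.0187 0.002 ztop 0.0002
0.041 -0.0154 0.0184 0.0015 ztop 0.0001
0.048 -0.0149 0.0189 0.002 ztop -0.0001
0.055 -0.0147 0.0184 0.0018 ztop -0.0002
0.062 -0.015 0.0182 0.0016 ztop 0.0009
turn [ 0.004  -0.0061  0.3379] shift cm [17.1  44.99  0.41]
```

```bash
python3 - <<'E'
from h import *; from station import ctrl
go(ctrl.get_obs(),[.4662,.1753,.06],163.65)
E
```

```text
turn [ 0.0039 -0.006   0.3379] shift cm [17.08 44.87  6.42]
```

>>> {"op": "jog_arm", "data": {
  "deltas": [
    [0.004,-0.006,0.068,0,0,0,0],
    [0,0,0.09,0,0,0,0],
    [0,0,0.09,0,0,0,0],
    [0,0,0.09,0,0,0,0],
    [0,0,0,0.5,1.4,0,0],
    [0,0,0,1.0,2.7,0,0],
    [0,0,0,1.4,3.7,0,0],
    [0,0,0,1.4,3.7,0,0],
    [0,0,0,1.4,3.7,0,0],
    [0,0,0,1.4,3.7,0,0],
    [0,0,0,1.4,3.7,0,0],
    [0,0,0,1.4,3.7,0,0]
  ]
}}

```text
t: 20.18
tool_pos: [0.4824, -0.0215, 0.1249]
tool_rot: [0.444, 3.108, -0.001]
contact_force: [1.2, 0.7, -1.4]
opening: 0.0318
```

>>> {"op": "jog_arm", "data": {
  "deltas": [
    [0,0,0,1.4,3.7,0,0],
    [0,0,0,1.4,3.7,0,0],
    [0,0,0,1.4,3.7,0,0],
    [0,0,0,1.2,3.2,0,0],
    [0,0,0,0.8,2.2,0,0],
    [0,0,0,0.4,1.2,0,0],
    [0,0,0,0,0,0,0],
    [0,0,0,0,0,0,0],
    [0,0,0,0,0,0,0],
    [0,0,0,0,0,0,0],
    [0,0,0,0,0,0,0],
    [0,0,0,0,0,0,0]
  ]
}}

```text
t: 21.18
tool_pos: [0.4706, 0.1637, 0.1256]
tool_rot: [0.448, 3.105, -0.002]
contact_force: [-0.8, -0.3, -1.2]
opening: 0.0317
```

```bash
python3 - <<'E'
from h import *; from station import ctrl
o=ctrl.get_obs();print(o["tool_pos"]);go(o,[.4662,.1753,.06],163.65)
E
```

```text
[0.47063558 0.16365717 0.12559714]
turn [-0.0009  0.0042 -0.0013] shift cm [0.75 0.99 6.56]
```

>>> {"op": "jog_arm", "data": {
  "deltas": [
    [-0.001,0.004,-0.001,0.4,0.5,0.5,0],
    [0,0,0,0.35,0.5,1.5,0],
    [0,0,0,0,0,2.0,0],
    [0,0,0,0,0,1.5,0],
    [0,0,0,0,0,0.8,0],
    [0,0,0,0,0,0.2,0],
    [0,0,0,0,0,0,0],
    [0,0,0,0,0,0,0],
    [0,0,0,0,0,0,0],
    [0,0,0,0,0,0,0],
    [0,0,0,0,0,0,0],
    [0,0,0,0,0,0,0]
  ]
}}

```text
t: 22.18
tool_pos: [0.4666, 0.1762, 0.0612]
tool_rot: [0.445, 3.109, 0.001]
contact_force: [0.0, -0.5, -1.7]
opening: 0.0317
```

```bash
python3 - <<'E'
from h import *; from station import ctrl
o=ctrl.get_obs();print(o["tool_pos"],o["contact_force"]);go(o,[.4662,.1753,.0453],163.65)
E
```

```text
[0.46657887 0.17616647 0.06121365] [ 0.020377   -0.4948093  -1.74514536]
turn [0.0007 0.0012 0.0009] shift cm [ 0.01 -0.09  1.59]
```

>>> {"op": "jog_arm", "data": {
  "deltas": [
    [0,0.001,0,0,-0.07,0.3,0],
    [0,0,0,0,0,0.4,0],
    [0,0,0,0,0,0.4,0],
    [0,0,0,0,0,0.3,0],
    [0,0,0,0,0,0,0],
    [0,0,0,0,0,0,0],
    [0,0,0,0,0,0,0]
  ]
}}

```text
t: 22.77
tool_pos: [0.466, 0.1754, 0.0465]
tool_rot: [-0.445, -3.109, -0.0]
contact_force: [0.6, -0.4, -1.2]
opening: 0.0315
```

>>> {"op": "jog_arm", "data": {
  "deltas": [
    [0,0,0,0,0,0.2,0],
    [0,0,0,0,0,0.2,0],
    [0,0,0,0,0,0,0],
    [0,0,0,0,0,0,0]
  ]
}}

```text
t: 23.1
tool_pos: [0.4666, 0.175, 0.0439]
tool_rot: [-0.444, -3.11, 0.002]
contact_force: [-2.9, -2.9, 7.3]
opening: 0.0315
```

>>> {"op": "jog_arm", "data": {
  "deltas": [
    [0,0,0,0,0,0.2,0],
    [0,0,0,0,0,0.2,0],
    [0,0,0,0,0,0,0],
    [0,0,0,0,0,0,0]
  ]
}}

```text
t: 23.43
tool_pos: [0.4676, 0.1755, 0.0412]
tool_rot: [0.444, 3.108, 0.0]
contact_force: [-4.7, -2.0, 11.0]
opening: 0.0317
```

>>> {"op": "jog_arm", "data": {
  "deltas": [
    [0,0,0,0,0,0.2,0],
    [0,0,0,0,0,0.2,0],
    [0,0,0,0,0,0,0],
    [0,0,0,0,0,0,0]
  ]
}}

```text
t: 23.77
tool_pos: [0.4681, 0.1752, 0.0368]
tool_rot: [0.444, 3.107, 0.0]
contact_force: [-1.5, -3.0, 8.0]
opening: 0.0319
```

>>> {"op": "jog_arm", "data": {
  "deltas": [
    [0,0,0,0,0,0.15,0],
    [0,0,0,0,0,0,0],
    [0,0,0,0,0,0,0]
  ]
}}

```text
t: 24.02
tool_pos: [0.4682, 0.1753, 0.0363]
tool_rot: [0.444, 3.107, -0.0]
contact_force: [-4.1, -3.9, 14.2]
opening: 0.0318
```

>>> {"op": "jog_arm", "data": {
  "deltas": [
    [0,0,0,0,0,0.15,0],
    [0,0,0,0,0,0,0],
    [0,0,0,0,0,0,0]
  ]
}}

```text
t: 24.27
tool_pos: [0.4682, 0.1753, 0.0362]
tool_rot: [0.444, 3.108, -0.001]
contact_force: [-11.0, -5.9, 24.8]
opening: 0.0316
```

>>> {"op": "jog_arm", "data": {
  "deltas": [
    [0,0,0,0,0,-0.3,0],
    [0,0,0,0,0,0,0.62],
    [0,0,0,0,0,0,0.62],
    [0,0,0,0,0,0,0.62],
    [0,0,0,0,0,0,0.62],
    [0,0,0,0,0,0,0.62]
  ]
}}

```text
t: 24.77
tool_pos: [0.4657, 0.1755, 0.0343]
tool_rot: [-0.445, -3.109, -0.0]
contact_force: [-0.3, 0.6, 0.2]
opening: 0.0527
```

>>> {"op": "jog_arm", "data": {
  "deltas": [
    [0,0,0,0,0,-1,0.62],
    [0,0,0,0,0,-2,0.62],
    [0,0,0,0,0,-3,0.62],
    [0,0,0,0,0,-4,1],
    [0,0,0,1,0,-4,1],
    [0,0,0,2,2,-3,1],
    [0,0,0,1.5,1.5,-1,1],
    [0,0,0,0,0,0,1],
    [0,0,0,0,0,0,1],
    [0,0,0,0,0,0,1],
    [0,0,0,0,0,0,1],
    [0,0,0,0,0,0,1]
  ]
}}

```text
t: 25.77
tool_pos: [0.4323, 0.2207, 0.2131]
tool_rot: [-0.446, -3.107, 0.002]
contact_force: [-0.4, 0.5, -0.1]
opening: 0.0856
```

```bash
python3 look.py seat2; python3 - <<'E'
from h import *; from station import vision
im,_=vision.get_image("top"); cv2.imwrite("pics/end.png",im[:,:,::-1])
im0=pickle.load(open("s0.pkl","rb"))["top"][0]
for n,(x,y) in dict(cup=(366,185),jug=(116,198),jar=(240,135)).items():
    s=np.s_[y-18:y+18,x-18:x+18]; print(n,np.abs(im[s].astype(int)-im0[s]).mean().round(2))
E
```

```text
25.7667 [0.43234531 0.22073769 0.21309075] 0.08562016875507211
60 pf 0.0398 th 0.0294
80 pf 0.0388 th 0.0297
100 pf 0.0398 th 0.0353
120 pf 0.0389 th 0.036
140 pf 0.0397 th 0.036
160 pf 0.034 th 0.0361
180 pf 0.0316 th 0.0359
200 pf 0.0358 th 0.0354
220 pf 0.0354 th 0.0355
240 pf 0.0352 th 0.0355
260 pf 0.0352 th 0.0355
280 pf 0.035 th 0.0356
300 pf 0.0354 th 0.036
320 pf 0.035 th 0.0355
340 pf 0.0263 th 0.0124
cup 5.83
jug 5.36
jar 6.17
```

View pics/seat2.png

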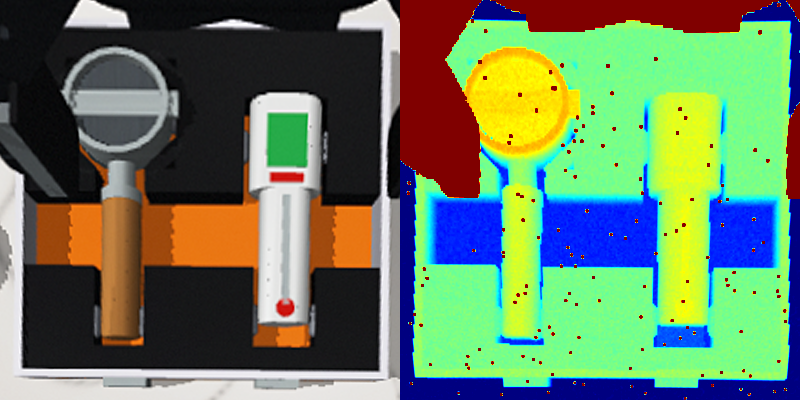

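The thermometer lies level, but its top reads about 1 mm above nominal. Comparing it against the same strip on the mat, with local references.

```bash
python3 - <<'E'
from meas import *
def strip(f,mid,yaw,xs,hw=.007):
    o,im,dp,c=pickle.load(open(f,"rb")); P=cloud(dp,c,o).reshape(-1,3); a,b,ex,ey=ext(P,np.array(mid),np.radians(yaw))
    out=[]
    for x in xs:
        m=(abs(a-x)<.008)&(abs(b)<hw)&(P[:,2]<.06); out.append(round(float(np.median(P[m,2]))*1000,2))
    ref=(a>-.06)&(a<.06)&(abs(b-.042)<.008)&(P[:,2]<.06)
    # reference planes beside
    rr=[round(float(np.median(P[(abs(a-x)<.006)&(abs(b-.04)<.006),2]))*1000,2) for x in (-.05,-.035,.0,.04)]
    print(f,out,"beside",rr)
xs=[-.05,-.03,-.01,.01,.035,.05,.065,.075]
strip("mat.pkl",(.5055,-.3045),3.1,xs); strip("th2.pkl",(.5055,-.3045),3.1,xs)
strip("seat2.pkl",(.4672,.1763),-16.4,xs); strip("seat1.pkl",(.4672,.1763),-16.4,xs)
strip("mat.pkl",(.5226,-.1367),10.4,[-.06,-.04,-.02,0],.003); strip("seat1.pkl",(.4972,.2785),-16.4,[-.06,-.04,-.02,0],.003);strip("seat2.pkl",(.4972,.2785),-16.4,[-.06,-.04,-.02,0],.003)
E
```

```text
mat.pkl [26.64, 26.33, 26.05, 25.89, 26.12, 26.16, 26.26, 25.53] beside [3.91, 3.68, 265.83, 3.38]
th2.pkl [26.4, 26.02, 26.04, 26.01, 26.12, 26.27, 26.1, 25.66] beside [3.81, 3.58, 207.23, 3.36]
seat2.pkl [36.29, 35.94, 35.77, 35.79, 35.95, 35.98, 35.83, 35.47] beside [30.71, 29.63, 9.42, 29.7]
seat1.pkl [12.84, 12.59, 12.48, 12.47, 12.65, 12.58, 12.64, 12.55] beside [29.55, 29.53, 9.7, 29.54]
mat.pkl [29.08, 28.87, 29.06, 28.97] beside [3.66, 3.55, 3.38, 3.53]
seat1.pkl [35.34, 35.41, 35.1, 35.11] beside [29.56, 29.67, 9.43, 29.55]
seat2.pkl [35.0, 35.05, 35.3, 35.15] beside [29.51, 29.37, 9.4, nan]
  return _methods._mean(a, axis=axis, dtype=dtype,
  ret = ret.dtype.type(ret / rcount)
```

The portafilter is home to within 0.3 mm; the thermometer reads 0.7 mm proud, so I'll press it once more from above with shut fingers.

```bash
python3 - <<'E'
from h import *; from station import ctrl
go(ctrl.get_obs(),[.4675,.1755,.07],163.65)
E
```

```text
turn [-0.0011 -0.0025 -0.0001] shift cm [-4.63 -3.37 14.35]
```

>>> {"op": "jog_arm", "data": {
  "deltas": [
    [-0.001,-0.003,0,-1.5,-1.1,1.0,0],
    [0,0,0,-1.6,-1.2,2.5,0],
    [0,0,0,-1.5,-1.1,3.0,0],
    [0,0,0,0,0,3.0,0],
    [0,0,0,0,0,2.5,0],
    [0,0,0,0,0,1.3,0],
    [0,0,0,0,0,0.3,0],
    [0,0,0,0,0,0,0],
    [0,0,0,0,0,0,0],
    [0,0,0,0,0,0,0],
    [0,0,0,0,0,0,0],
    [0,0,0,0,0,0,0]
  ]
}}

```text
t: 26.87
tool_pos: [0.4685, 0.1764, 0.0801]
tool_rot: [0.444, 3.105, 0.003]
contact_force: [-0.9, 0.5, -0.2]
opening: 0.0
```

>>> {"op": "jog_arm", "data": {
  "deltas": [
    [0,0,0,0,0,0.4,0],
    [0,0,0,0,0,0.4,0],
    [0,0,0,0,0,0,0],
    [0,0,0,0,0,0,0],
    [0,0,0,0,0,0,0]
  ]
}}

```text
t: 27.28
tool_pos: [0.4675, 0.1761, 0.0705]
tool_rot: [0.445, 3.108, 0.001]
contact_force: [0.3, -0.4, 0.9]
opening: 0.0
```

>>> {"op": "jog_arm", "data": {
  "deltas": [
    [0,0,0,0,0,0.4,0],
    [0,0,0,0,0,0.4,0],
    [0,0,0,0,0,0,0],
    [0,0,0,0,0,0,0],
    [0,0,0,0,0,0,0]
  ]
}}

```text
t: 27.7
tool_pos: [0.4676, 0.1761, 0.0626]
tool_rot: [0.445, 3.108, 0.001]
contact_force: [0.5, -0.1, -0.3]
opening: 0.0
```

>>> {"op": "jog_arm", "data": {
  "deltas": [
    [0,0,0,0,0,0.2,0],
    [0,0,0,0,0,0.15,0],
    [0,0,0,0,0,0,0],
    [0,0,0,0,0,0,0]
  ]
}}

```text
t: 28.03
tool_pos: [0.4676, 0.1761, 0.0591]
tool_rot: [0.445, 3.108, 0.001]
contact_force: [0.0, -0.2, -0.1]
opening: -0.0003
```

>>> {"op": "jog_arm", "data": {
  "deltas": [
    [0,0,0,0,0,0.1,0],
    [0,0,0,0,0,0.1,0],
    [0,0,0,0,0,0,0],
    [0,0,0,0,0,0,0]
  ]
}}

```text
t: 28.37
tool_pos: [0.4679, 0.1762, 0.0577]
tool_rot: [0.445, 3.107, 0.002]
contact_force: [-1.3, -1.0, 3.2]
opening: -0.0001
```

>>> {"op": "jog_arm", "data": {
  "deltas": [
    [0,0,0,0,0,0.15,0],
    [0,0,0,0,0,0,0],
    [0,0,0,0,0,0,0]
  ]
}}

```text
t: 28.62
tool_pos: [0.4681, 0.1764, 0.057]
tool_rot: [0.445, 3.108, 0.002]
contact_force: [-5.0, -0.1, 9.7]
opening: 0.0002
```

>>> {"op": "jog_arm", "data": {
  "deltas": [
    [0,0,0,0,0,0.15,0],
    [0,0,0,0,0,0,0],
    [0,0,0,0,0,0,0]
  ]
}}

```text
t: 28.87
tool_pos: [0.4682, 0.1764, 0.057]
tool_rot: [0.445, 3.109, 0.001]
contact_force: [-9.4, -1.3, 19.0]
opening: -0.0004
```

>>> {"op": "jog_arm", "data": {
  "deltas": [
    [0,0,0,0,0,0.1,0],
    [0,0,0,0,0,0,0],
    [0,0,0,0,0,0,0]
  ]
}}

```text
t: 29.12
tool_pos: [0.4682, 0.1764, 0.0569]
tool_rot: [0.444, 3.109, 0.0]
contact_force: [-13.2, -3.1, 24.8]
opening: -0.0001
```

Firm stop at TCP 0.0569, i.e. top at 0.035 = the nominal home height. Retracting and checking.

>>> {"op": "jog_arm", "data": {
  "deltas": [
    [0,0,0,0,0,-0.4,0],
    [0,0,0,0,0,-1.5,0],
    [0,0,0,0,0,-3,0],
    [0,0,0,0,0,-4,0],
    [0,0,0,1,0,-4,0.5],
    [0,0,0,2,2,-3,1],
    [0,0,0,1.5,1.5,-1,1],
    [0,0,0,0,0,0,1],
    [0,0,0,0,0,0,1],
    [0,0,0,0,0,0,1],
    [0,0,0,0,0,0,1],
    [0,0,0,0,0,0,1]
  ]
}}

```text
t: 30.12
tool_pos: [0.4336, 0.2214, 0.2203]
tool_rot: [-0.447, -3.109, 0.001]
contact_force: [0.2, -0.1, -0.2]
opening: 0.0854
```

```bash
python3 look.py seat3 | head -1; python3 - <<'E'
from meas import *; from station import vision
def strip(f,mid,yaw,xs,hw):
    o,im,dp,c=pickle.load(open(f,"rb")); P=cloud(dp,c,o).reshape(-1,3); a,b,ex,ey=ext(P,np.array(mid),np.radians(yaw))
    print(f,[round(float(np.median(P[(abs(a-x)<.008)&(abs(b)<hw)&(P[:,2]<.06),2]))*1000,2) for x in xs])
strip("seat3.pkl",(.4672,.1763),-16.4,[-.05,-.03,-.01,.01,.035,.05,.065,.075],.007)
strip("seat3.pkl",(.4972,.2785),-16.4,[-.06,-.04,-.02,0],.003)
im,_=vision.get_image("top"); im2,_=vision.get_image("side")
cv2.imwrite("pics/end2.png",np.hstack([im[80:330,50:430],im2[80:330,140:400]])[:,:,::-1])
E
```

```text
30.1167 [0.43356785 0.22139438 0.22034617] 0.08542794873677419
seat3.pkl [35.2, 34.87, 34.96, 34.98, 35.29, 35.32, 35.14, 34.89]
seat3.pkl [35.12, 35.0, 35.22, 35.19]
```

View pics/end2.png

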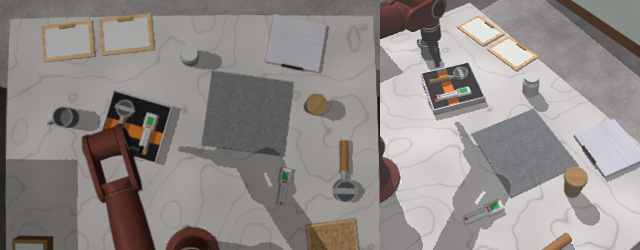

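Thermometer now reads 22.5 mm above its floor, the same as on the mat — home. Same check press on the portafilter (0.3 mm residual).

```bash
python3 - <<'E'
from h import *; from station import ctrl
go(ctrl.get_obs(),[.4975,.2778,.07],163.65)
E
```

```text
turn [0.0003 0.001  0.0001] shift cm [-4.53  7.17 15.12]
```

>>> {"op": "jog_arm", "data": {
  "deltas": [
    [0,0.001,0,-1.5,2.4,0,0],
    [0,0,0,-1.5,2.4,1.0,0],
    [0,0,0,-1.5,2.4,2.5,0],
    [0,0,0,0,0,3.5,0],
    [0,0,0,0,0,3.5,0],
    [0,0,0,0,0,2.5,0],
    [0,0,0,0,0,1.0,0],
    [0,0,0,0,0,0,0],
    [0,0,0,0,0,0,0],
    [0,0,0,0,0,0,0],
    [0,0,0,0,0,0,0],
    [0,0,0,0,0,0,0]
  ]
}}

```text
t: 31.27
tool_pos: [0.4989, 0.2794, 0.0846]
tool_rot: [0.445, 3.105, 0.005]
contact_force: [0.9, 0.4, 0.2]
opening: 0.0003
```

```bash
python3 - <<'E'
from h import *; from station import ctrl
o=ctrl.get_obs();print(o["tool_pos"]);go(o,[.4975,.2778,.06],163.65)
E
```

```text
[0.49889878 0.2793553  0.08464944]
turn [0.0037 0.0044 0.0009] shift cm [ 0.09 -0.19  2.46]
```

>>> {"op": "jog_arm", "data": {
  "deltas": [
    [0.003,0.004,0,0.05,-0.15,0.7,0],
    [0,0,0,0,0,0.7,0],
    [0,0,0,0,0,0.6,0],
    [0,0,0,0,0,0.3,0],
    [0,0,0,0,0,0,0],
    [0,0,0,0,0,0,0],
    [0,0,0,0,0,0,0],
    [0,0,0,0,0,0,0],
    [0,0,0,0,0,0,0]
  ]
}}

```text
t: 32.02
tool_pos: [0.4965, 0.2775, 0.0592]
tool_rot: [-0.445, -3.107, 0.002]
contact_force: [-0.1, -0.0, -0.2]
opening: 0.0004
```

>>> {"op": "jog_arm", "data": {
  "deltas": [
    [0,0,0,0,0,0.15,0],
    [0,0,0,0,0,0.15,0],
    [0,0,0,0,0,0,0],
    [0,0,0,0,0,0,0]
  ]
}}

```text
t: 32.35
tool_pos: [0.497, 0.2777, 0.0579]
tool_rot: [-0.445, -3.107, 0.002]
contact_force: [-4.2, -0.9, 8.8]
opening: -0.0002
```

>>> {"op": "jog_arm", "data": {
  "deltas": [
    [0,0,0,0,0,0.15,0],
    [0,0,0,0,0,0.1,0],
    [0,0,0,0,0,0,0],
    [0,0,0,0,0,0,0]
  ]
}}

```text
t: 32.68
tool_pos: [0.497, 0.2778, 0.0577]
tool_rot: [-0.444, -3.106, 0.003]
contact_force: [-10.0, -4.0, 22.1]
opening: 0.0001
```

>>> {"op": "jog_arm", "data": {
  "deltas": [
    [0,0,0,0,0,-0.5,0],
    [0,0,0,0,0,-1.5,0],
    [0,0,0,0,0,-3,0],
    [0,0,0,0,0,-4,0],
    [0,0,0,1,0,-4,0.5],
    [0,0,0,2,-3,-3,1],
    [0,0,0,1.5,-3.5,-1,1],
    [0,0,0,0,0,0,1],
    [0,0,0,0,0,0,1],
    [0,0,0,0,0,0,1],
    [0,0,0,0,0,0,1],
    [0,0,0,0,0,0,1]
  ]
}}

```text
t: 33.68
tool_pos: [0.4389, 0.2308, 0.2196]
tool_rot: [-0.444, -3.105, 0.004]
contact_force: [-0.5, -0.4, 0.2]
opening: 0.0854
```

```bash
python3 look.py seat4 | head -1; python3 - <<'E'
from meas import *
def strip(f,mid,yaw,xs,hw):
    o,im,dp,c=pickle.load(open(f,"rb")); P=cloud(dp,c,o).reshape(-1,3); a,b,ex,ey=ext(P,np.array(mid),np.radians(yaw))
    print(f,[round(float(np.median(P[(abs(a-x)<.008)&(abs(b)<hw)&(P[:,2]<.06),2]))*1000,2) for x in xs])
strip("seat4.pkl",(.4672,.1763),-16.4,[-.05,-.03,-.01,.01,.035,.05,.065,.075],.007)
strip("mat.pkl",(.5226,-.1367),10.4,[-.06,-.04,-.02,0,.065,.085],.003)
strip("seat4.pkl",(.4972,.2785),-16.4,[-.06,-.04,-.02,0,.065,.085],.003)
from station import ctrl; ctrl.finish_job()
E
```

```text
33.6833 [0.43888421 0.23081362 0.21958053] 0.0854482122686344
seat4.pkl [35.3, 34.9, 34.96, 34.93, 35.24, 35.41, 35.17, 34.99]
mat.pkl [29.08, 28.87, 29.06, 28.97, 32.17, 32.39]
seat4.pkl [34.95, 35.01, 35.13, 35.13, 38.03, 38.5]
the job is handed in; nothing more can be done
```

The smaller portafilter and the mat's (farther) thermometer are both pressed home in their cutouts, and I handed the job in at about 34 s with the gripper open and clear of the case.

- **Portafilter:** it met a firm stop at the expected height. The handle and head now read about 6.1 mm higher than they did on the mat, against 6 mm expected, and it lies level.
- **Thermometer:** the first check disagreed, reading about 0.7 mm too high after release. I pressed it again from above with shut fingers until it stopped firmly at about 25 N. Its top then read 35 mm and level, which is its home height.
- **Extra press:** I also gave the portafilter a check press of about 22 N, which found nothing left to push down.
- **Cup, jug and jar:** the late overhead and side pictures, taken before that last press, show them where they started by eye. I did not measure their positions. A plain picture comparison was inconclusive (5–6 grey levels of difference at all three).

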